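Put the bottles away in the crate, kind before kind

ROBOT

A 6-joint arm with a two-finger parallel gripper is mounted at the origin on the work surface. World frame = base frame: x ahead of the robot, y to its left, z up, the work surface at z = 0. Lengths are in mm, angles in rad, forces in N, time in s.
With the tool pointing down it reaches from about 350 to 775 mm from the base axis. Payload 7.3 kg.
Tool frame: the origin (TCP) lies on the mounting face of the last link; the fingertips stand 178 mm ahead of it and the grasp point (between the pads) lies 159 mm ahead of it (arm.nose_length is the z of the fingertips in the tool frame, in mm); z points along the fingers, y is the line along which they close (so a half turn about z gives the same grasp; the last joint's range is limited). The gripper opens to 92 mm and grips with 3 to 60 N. Pads are 19 mm wide; open, the fingers measure 130 mm over their backs; the gripper's body (75 mm by 190 mm) begins 47 mm behind the grasp point.
Start: joints at [-1.315, 0.342, 1.524, -0, 1.275, -0.146], TCP at [205.334, -483.183, 404.741] pointing down, gripper open.
Joint ranges: [-2.53, 2.53], [-0.77, 2.02], [0.04, 2.7], [-1, 4.14], [0.28, 2.66], [-3.11, 3.11]. Speed limits (rad/s): [2.57, 2.57, 3.14, 3.14, 3.14, 3.14].

INTERFACE

Orientations are given as a unit quaternion [w, x, y, z].
In Python, from bench import arm gives the robot as it stands. The module is installed in compiled form; this text tells all that it offers.
- The arm moves only by the shell command python3 -m crank 'ROWS' [OPENING] [FORCE]. ROWS is a JSON object of lists of equal length, an entry for each row: "slide": the shift along the world's x, y, z each as a share of 25 cm, from -1 to 1, a list of three; "angular": the turn, a rotation vector about the world's x, y, z each as a share of 2 rad, from -1 to 1, a list of three. In form: {"slide": [[x, y, z], ...], "angular": [[ax, ay, az], ...]}. A call has 1 to 8 rows; each row is the pose to reach, as a shift and turn from the pose commanded when the call began; what a row does not reach only later rows make up. A row lasts 1/8 s, in which the tool goes at most 62.5 mm and 10.7 degrees, less where a joint would pass 70% of its speed; a pose out of reach is approached as far as the arm can. A call with a number of a shift or a turn outside -1 to 1 is refused whole. A call with a gripper value outside its range is refused whole. OPENING is the opening, from -1 (shut) to 1 (fully open), set as the call begins (- or left out, the last holds). The fingers move at their own pace and stop on an object; FORCE is the grip in N (left out, the last holds). Time passes only in rows, so rows that repeat a pose let the fingers close. It gives the time, the measured TCP pose, the force, the opening and the grip force at its end, in the units of the state.
- arm.get_state(): the state, without advancing time (a new reading comes with each control period).
- arm.read_camera(name): name is "side" or "top" or "wrist"; returns the picture (400x640x3 uint8, red, green, blue); there is no depth.
- arm.camera_info(name): a dict with "mtx" (3x3 intrinsics, pixels), "rvec" (rotation vector, rad) and "tvec" (3), from world to camera coordinates, as OpenCV has them. Camera axes: x right, y down, z forward; pixel columns grow to the right and rows downward; lengths in mm; the calibration is good to about 2 mm. The wrist camera is an equidistant fisheye: a pixel r from the principal point sees the ray r / f radians off the axis. A picture is of the moment at which its call begins: read the wrist's pose just before it. camera_info takes no time and is no camera call; for the wrist camera it gives the pose at the moment of the call.
- arm.sign_off(): hands the job in; it is judged then, once.
The state is a dict: "t": time; "qpos": joint angles; "joint_vel": joint speeds; "tau": joint torques, N m; "tool_pos": TCP position; "tcp_rot": TCP orientation; "wrist_force": force on the tool from outside, world axes, zero at the start; "torque": the same for the moment, N m; "opening": finger opening in mm; "grip_force": force on a finger pad.
Only numpy, scipy, OpenCV 4.12 (cv2) and the standard library are available. Lean on these libraries where they do the work, as an engineer would, in place of code of your own. Each camera call takes 0.05 s, during which the arm holds its last target. There are 200 camera calls.

TASK

Move the four stoppered bottles out of the wire carrier into the empty front row of the wooden crate (the row on the robot's side), so that the front row repeats the order of the back row: each bottle directly in front of the stored bottle of its own kind. Set each one down gently, upright on the pocket's floor, without dropping or tipping any, and leave the bottles already in the crate where they stand.

Things in the scene. Friction and masses are not known exactly. Their poses are not given: they have to be found in the camera images.
- slim: The tall slim round glass bottle: straight body 46 mm across up to 96 mm, tapering to the neck at 129 mm; 175 mm high overall. Starts in the wire carrier, to be moved. Neck 24 mm across; the top 26 mm (lip and stopper head, fixed in the bottle) is a cylinder 28 mm across, to be gripped from above. Greenish glass like the others, 0.15 to 0.4 kg. Origin: centre of its underside, z up.
- broad: The broad round glass bottle: straight body 62 mm across up to 78 mm, round shoulder to the neck at 107 mm; 155 mm high overall. Starts in the wire carrier, to be moved. Neck 24 mm across; the top 26 mm (lip and stopper head, fixed in the bottle) is a cylinder 28 mm across, to be gripped from above. Greenish glass like the others, 0.15 to 0.4 kg. Origin: centre of its underside, z up.
- square: The square glass bottle: body 50 x 50 mm up to 74 mm (sides along its own x and y), shoulder to the neck at 86 mm; 130 mm high overall. Starts in the wire carrier, to be moved. Neck 24 mm across; the top 26 mm (lip and stopper head, fixed in the bottle) is a cylinder 28 mm across, to be gripped from above. Greenish glass like the others, 0.15 to 0.4 kg. Origin: centre of its underside, z up.
- cone: The conical glass bottle: 62 mm across at the foot, tapering straight to the neck at 70 mm; 112 mm high overall. Starts in the wire carrier, to be moved. Neck 24 mm across; the top 26 mm (lip and stopper head, fixed in the bottle) is a cylinder 28 mm across, to be gripped from above. Greenish glass like the others, 0.15 to 0.4 kg. Origin: centre of its underside, z up.
- slim_stored: The stored bottle of the same kind and size as 'slim', already standing in the back row of the crate; it shows which column that kind belongs to and stays where it is. Loose. Origin: centre of its underside, z up.
- broad_stored: The stored bottle of the same kind and size as 'broad', already standing in the back row of the crate; it shows which column that kind belongs to and stays where it is. Loose. Origin: centre of its underside, z up.
- square_stored: The stored bottle of the same kind and size as 'square', already standing in the back row of the crate; it shows which column that kind belongs to and stays where it is. Loose. Origin: centre of its underside, z up.
- cone_stored: The stored bottle of the same kind and size as 'cone', already standing in the back row of the crate; it shows which column that kind belongs to and stays where it is. Loose. Origin: centre of its underside, z up.
- crate: Fixed wooden crate, 186 x 354 mm, 2 rows of 4 pockets 78 mm square, 84 mm apart. Origin on the table under its centre; x points away from the robot, y along the rows (yaw within 0.2 rad). Pocket centres x = -42 mm (front row, robot's side, empty) and +42 (back row, filled); y = -126, -42, 42, 126. Floor 14 mm up, dividers 54, walls 59. Stands left or right of the carrier.
- carrier: Fixed steel wire carrier on a drip tray, 108 x 360 mm, one row of 4 wire pockets 79 mm square, 84 mm apart along its y. Origin on the table under its centre; pocket centres x = 0, y = -126, -42, 42, 126 mm, where the four bottles start in any order. Tray floor 6 mm up, upper wires 58 mm, end loops 75 mm. Yaw within 0.2 rad.
There are look-alikes about, which are no part of the job. What is shaped like the cone but yellow is not meant.

How it is judged (in metres and radians):
At the end, for the whole second after the job is handed in: Each moved bottle stands in the front-row pocket of the column whose back-row pocket holds its own kind: within 24 mm of the pocket centre along each crate axis, within 6 mm of floor height, tilted under 0.1 rad, at rest. The stored bottles still stand upright in their pockets (((y of slim in the frame of crate between -0.15 and -0.102 m and y of slim_stored in the frame of crate between -0.15 and -0.102 m) or (y of slim in the frame of crate between -0.066 and -0.018 m and y of slim_stored in the frame of crate between -0.066 and -0.018 m) or (y of slim in the frame of crate between 0.018 and 0.066 m and y of slim_stored in the frame of crate between 0.018 and 0.066 m) or (y of slim in the frame of crate between 0.102 and 0.15 m and y of slim_stored in the frame of crate between 0.102 and 0.15 m)) and x of slim in the frame of crate between -0.066 and -0.018 m and z of slim in the frame of crate between 0.008 and 0.02 m and angle between each of slim, slim_stored, broad, broad_stored, square, square_stored, cone, cone_stored's own z axis and vertical below 0.1 rad and linear speed of each of slim, broad, square, cone below 0.03 m/s and angular speed of each of slim, broad, square, cone below 0.3 rad/s and x of slim_stored in the frame of crate between 0.018 and 0.066 m and ((y of broad in the frame of crate between -0.15 and -0.102 m and y of broad_stored in the frame of crate between -0.15 and -0.102 m) or (y of broad in the frame of crate between -0.066 and -0.018 m and y of broad_stored in the frame of crate between -0.066 and -0.018 m) or (y of broad in the frame of crate between 0.018 and 0.066 m and y of broad_stored in the frame of crate between 0.018 and 0.066 m) or (y of broad in the frame of crate between 0.102 and 0.15 m and y of broad_stored in the frame of crate between 0.102 and 0.15 m)) and x of broad in the frame of crate between -0.066 and -0.018 m and z of broad in the frame of crate between 0.008 and 0.02 m and x of broad_stored in the frame of crate between 0.018 and 0.066 m and ((y of square in the frame of crate between -0.15 and -0.102 m and y of square_stored in the frame of crate between -0.15 and -0.102 m) or (y of square in the frame of crate between -0.066 and -0.018 m and y of square_stored in the frame of crate between -0.066 and -0.018 m) or (y of square in the frame of crate between 0.018 and 0.066 m and y of square_stored in the frame of crate between 0.018 and 0.066 m) or (y of square in the frame of crate between 0.102 and 0.15 m and y of square_stored in the frame of crate between 0.102 and 0.15 m)) and x of square in the frame of crate between -0.066 and -0.018 m and z of square in the frame of crate between 0.008 and 0.02 m and x of square_stored in the frame of crate between 0.018 and 0.066 m and ((y of cone in the frame of crate between -0.15 and -0.102 m and y of cone_stored in the frame of crate between -0.15 and -0.102 m) or (y of cone in the frame of crate between -0.066 and -0.018 m and y of cone_stored in the frame of crate between -0.066 and -0.018 m) or (y of cone in the frame of crate between 0.018 and 0.066 m and y of cone_stored in the frame of crate between 0.018 and 0.066 m) or (y of cone in the frame of crate between 0.102 and 0.15 m and y of cone_stored in the frame of crate between 0.102 and 0.15 m)) and x of cone in the frame of crate between -0.066 and -0.018 m and z of cone in the frame of crate between 0.008 and 0.02 m and x of cone_stored in the frame of crate between 0.018 and 0.066 m); the robot touches nothing.
It fails at once if a bottle is dropped into the crate (more than 0.7 m/s inside a pocket, as after a free fall of some 25 mm or more) ((horizontal distance between slim and crate below 0.19 m and z of slim in the frame of crate below 0.05 m and linear speed of slim above 0.7 m/s) or (horizontal distance between broad and crate below 0.19 m and z of broad in the frame of crate below 0.05 m and linear speed of broad above 0.7 m/s) or (horizontal distance between square and crate below 0.19 m and z of square in the frame of crate below 0.05 m and linear speed of square above 0.7 m/s) or (horizontal distance between cone and crate below 0.19 m and z of cone in the frame of crate below 0.05 m and linear speed of cone above 0.7 m/s)).
It fails at once if a bottle tips over (more than 0.7 rad from upright) (angle between any of slim, slim_stored, broad, broad_stored, square, square_stored, cone, cone_stored's own z axis and vertical above 0.7 rad).
It fails at once if a stored bottle is disturbed (moved by more than 30 mm) (distance of any of slim_stored, broad_stored, square_stored, cone_stored from where it was at the start of the episode above 0.03 m).
It also fails if it takes over 112 s, if anything falls off the work surface, if the arm or the gripper's body presses on something with over 40 N, if the wrist force passes 120 N, or if a joint passes its speed limit or range.

## Working session

There is one attempt and no reset: what is moved stays moved. The work goes in short steps, Python scripts to look and compute and a shell command to move; the robot and the scene stay as the last step left them, time stands still between calls to the robot, and variables do not carry over. Pictures are saved under pics/ and viewed, at most 14 in all, crops included, and the job is handed in when it is done.

```bash
mkdir -p pics; python3 - <<'E'
from bench import arm
import cv2,numpy as np
print(arm.get_state())
for n in("top","side","wrist"):
    im=arm.read_camera(n); cv2.imwrite(f"pics/{n}0.png",im[:,:,::-1]); i=arm.camera_info(n)
    print(n,i)
E
```

```text
{'t': 0.0, 'qpos': array([-1.31498187e+00,  3.42699479e-01,  1.52500595e+00,  1.46874251e-05,
        1.27539225e+00, -1.45986155e-01]), 'joint_vel': array([-1.92670045e-03, -9.37042800e-05,  1.08282813e-03,  9.29252573e-04,
       -1.85017014e-04, -3.35356049e-04]), 'tau': array([-1.55068297e-03, -4.31246459e+01, -2.44213986e+01,  7.15618883e-02,
        5.60708146e-02, -1.35777091e-04]), 'tool_pos': array([ 205.30944729, -483.04367116,  404.06068699]), 'tcp_rot': array([-7.51760911e-04,  9.79887468e-01,  1.99549452e-01, -3.42892479e-05]), 'wrist_force': array([-0.25616021, -0.1773983 , -0.1092846 ]), 'torque': array([ 0.00334108, -0.02878141,  0.00854418]), 'grip_force': 0.0, 'opening': 92.01434272272598}
top {'mtx': array([[443.86854371,   0.        , 316.53728606],
       [  0.        , 443.86854371, 201.2573187 ],
       [  0.        ,   0.        ,   1.        ]]), 'rvec': array([ 2.21074318, -2.14470825,  0.1408443 ]), 'tvec': array([ -96.1733909 ,  574.50365724, 1173.57530342])}
side {'mtx': array([[490.42987992,   0.        , 324.62870985],
       [  0.        , 490.42987992, 201.08771816],
       [  0.        ,   0.        ,   1.        ]]), 'rvec': array([ 0.99364992, -2.52259962,  0.98396145]), 'tvec': array([ 366.5914736 ,  344.05363236, 1163.42872794])}
wrist {'mtx': array([[309.70691629,   0.        , 315.99669307],
       [  0.        , 309.70691629, 199.22270256],
       [  0.        ,   0.        ,   1.        ]]), 'rvec': array([-2.41755354,  1.59868293,  0.22726915]), 'tvec': array([-524.34287059,  -34.55533191,  390.02731548])}
```

View pics/top0.png

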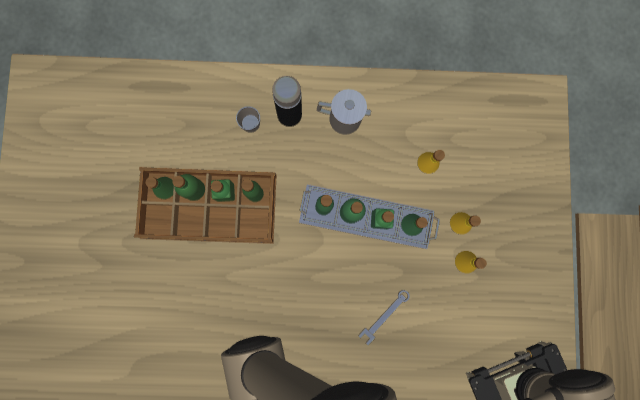

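View pics/side0.png

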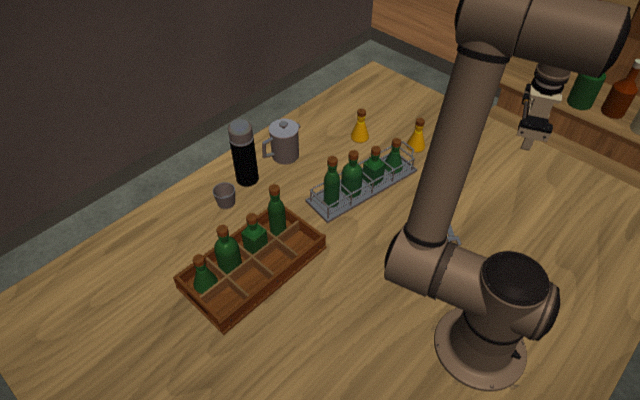

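The top view shows the crate on the left (135–275, 168–242) and the carrier at (302–437, 187–247). Carrier order from +y looks like slim, broad, square, cone. In the side view the crate's back row appears to be cone, broad, square, slim. The yellow cones are decoys. I'll enlarge both views to get the stopper pixels.

```bash
python3 - <<'E'
import cv2,numpy as np
t=cv2.imread("pics/top0.png"); s=cv2.imread("pics/side0.png")
cv2.imwrite("pics/topz.png",cv2.resize(t[155:255,125:445],None,fx=2.5,fy=2.5,interpolation=cv2.INTER_CUBIC))
cv2.imwrite("pics/sidez.png",cv2.resize(s[130:330,170:430],None,fx=3,fy=3,interpolation=cv2.INTER_CUBIC))
E
```

```text
(no output)
```

View pics/topz.png

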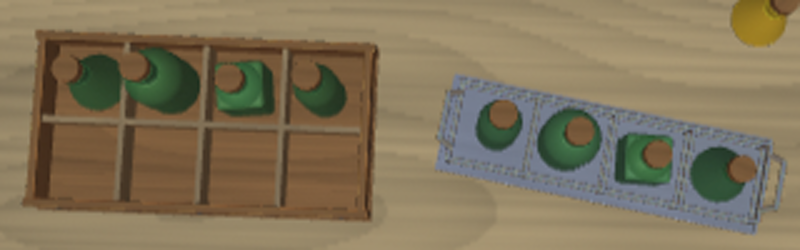

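View pics/sidez.png

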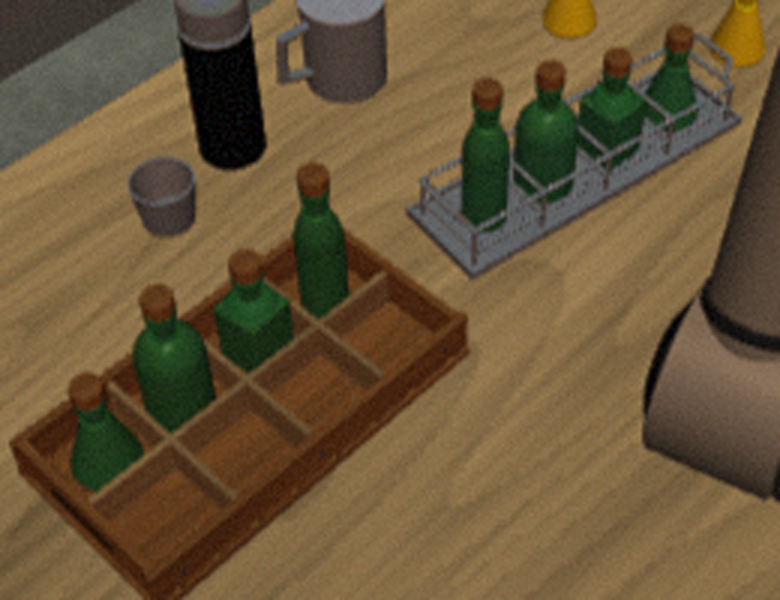

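The enlarged views confirm the order from +y to −y. The carrier holds slim, broad, square, cone, and the crate's back row holds cone, broad, square, slim. Next I triangulate the carrier stoppers, the stored stoppers and the crate's divider crossings.

```bash
cat > h.py <<'E'
import cv2,numpy as np
from bench import arm
def ray(n,uv):
    i=arm.camera_info(n); R=cv2.Rodrigues(i["rvec"])[0]; t=i["tvec"]
    d=np.linalg.solve(i["mtx"],[*uv,1.]); return -R.T@t, R.T@d/np.linalg.norm(d)
def onz(n,uv,z):
    o,d=ray(n,uv); return o+d*(z-o[2])/d[2]
def tri(rs):
    A=sum(np.eye(3)-np.outer(d,d) for o,d in rs); b=sum((np.eye(3)-np.outer(d,d))@o for o,d in rs)
    p=np.linalg.solve(A,b); return p,[np.linalg.norm(np.cross(p-o,d)) for o,d in rs]
def blobs(im,roi,mask):
    x0,y0,x1,y1=roi; m=np.zeros(im.shape[:2],np.uint8); m[y0:y1,x0:x1]=mask(im)[y0:y1,x0:x1]
    n,_,st,c=cv2.connectedComponentsWithStats(m); return [(c[k].round(1),st[k][:5]) for k in range(1,n) if st[k][4]>=20]
def brown(im):
    f=cv2.GaussianBlur(im,(3,3),0).astype(float); b,g,r=f[...,0],f[...,1],f[...,2]
    return ((r>1.35*g)&(r>70)&(r>1.5*b)).astype(np.uint8)
E
python3 - <<'E'
from h import *
t=cv2.imread("pics/top0.png"); s=cv2.imread("pics/side0.png")
np.set_printoptions(precision=1,suppress=True)
print("cams",ray("top",(0,0))[0],ray("side",(0,0))[0])
T=sorted(blobs(t,(300,180,440,250),brown),key=lambda b:b[0][0]); S=sorted(blobs(s,(320,135,410,190),brown),key=lambda b:b[0][0])
print(T);print(S)
if len(T)==len(S):
    for a,b in zip(T,S): print(tri([ray("top",a[0]),ray("side",b[0])]))
z=lambda p:(125+(p[0]+.5)/2.5-.5,155+(p[1]+.5)/2.5-.5); w=lambda p:(170+(p[0]+.5)/3-.5,130+(p[1]+.5)/3-.5)
print("crossings")
for a,b in [((125,121),(170,437)),((205,125),(247,381)),((286,128),(317,324))]:
    print(tri([ray("top",z(a)),ray("side",w(b))]), onz("top",z(a),54),onz("side",w(b),54))
print("stored stoppers")
for a,b in [((66,69),(87,391)),((132,67),(158,303)),((229,78),(246,267)),((306,75),(313,181))]:
    print(tri([ray("top",z(a)),ray("side",w(b))]))
print("bottom right corner side",onz("side",w((467,318)),59),onz("top",z((374,47)),59),onz("top",z((373,212)),59),onz("top",z((40,34)),59),onz("top",z((27,204)),59))
E
```

```text
cams [ 449.5  -52.5 1229.5] [ -84.9  645.  1087.7]
[(array([324.7, 199.8]), array([322, 196,   7,   9,  26], dtype=int32)), (array([420.1, 222.4]), array([417, 219,   9,   8,  35], dtype=int32))]
[(array([332.3, 160.3]), array([327, 156,  11,  10,  83], dtype=int32)), (array([353.5, 154.1]), array([349, 150,  10,  10,  75], dtype=int32)), (array([359.5, 137.7]), array([351, 135,  18,   7, 108], dtype=int32)), (array([375.6, 149.7]), array([371, 146,  10,   9,  69], dtype=int32)), (array([396.4, 141.7]), array([392, 138,   9,   9,  63], dtype=int32))]
crossings
(array([559.1, 297.8,  51.6]), [np.float64(1.1423811485442152), np.float64(1.1423811485442104)]) [558.  296.3  54. ] [558.6 299.2  54. ]
(array([557.8, 214.1,  48. ]), [np.float64(1.0553352918358707), np.float64(1.055335291836153)]) [556.4 212.   54. ] [555.  217.1  54. ]
(array([558.2, 128.9,  48.1]), [np.float64(2.2695566179053808), np.float64(2.26955661790534)]) [555.9 126.6  54. ] [556.5 133.1  54. ]
stored stoppers
(array([601.9, 338.4, 118.5]), [np.float64(0.819667124606423), np.float64(0.8196671246063844)])
(array([599.6, 260. , 161.9]), [np.float64(1.1728043676926192), np.float64(1.1728043676926108)])
(array([595.9, 172.3, 134.4]), [np.float64(0.8052270785519696), np.float64(0.8052270785519547)])
(array([595.5,  90.7, 178. ]), [np.float64(0.6070914201550339), np.float64(0.607091420155099)])
bottom right corner side [461.1  39.7  59. ] [645.   36.5  59. ] [469.9  30.8  59. ] [647.2 389.8  59. ] [467.6 390.6  59. ]
```

```bash
python3 - <<'E'
from h import *
np.set_printoptions(precision=1,suppress=True)
z=lambda p:(125+(p[0]+.5)/2.5-.5,155+(p[1]+.5)/2.5-.5); w=lambda p:(170+(p[0]+.5)/3-.5,130+(p[1]+.5)/3-.5)
for n,a,b in [("slim",(502,114),(332.3,160.3)),("broad",(579,130),(353.5,154.1)),("square",(657,154),(375.6,149.7)),("cone",(742,168),(396.4,141.7))]:
    print(n,tri([ray("top",z(a)),ray("side",b)]))
# carrier end-tray corners on z=6
for p in [(455,75),(436,170),(752,234),(776,140)]: print(onz("top",z(p),6))
E
```

```text
slim (array([564.4, -97.4, 174.4]), [np.float64(0.6999597287900324), np.float64(0.6999597287900952)])
broad (array([ 553. , -174.1,  153.8]), [np.float64(1.1215110753040656), np.float64(1.1215110753041484)])
square (array([ 534.3, -254.9,  129.6]), [np.float64(0.4383175828298435), np.float64(0.43831758283012706)])
cone (array([ 524.1, -345.5,  109.6]), [np.float64(0.6059924752587482), np.float64(0.6059924752587432)])
[625.3 -50.6   6. ]
[519.  -32.9   6. ]
[ 458.9 -383.6    6. ]
[ 563.9 -410.2    6. ]
```

```bash
python3 -m crank '{"slide":[[0.8,0.4,0],[0.8,0.4,0],[0.8,0.4,0],[0.8,0.4,0],[0.8,0.4,0],[0.8,0.4,0]],"angular":[[0,0,0.5],[0,0,0.5],[0,0,0.5],[0,0,0.5],[0,0,0.5],[0,0,0.5]]}' 1 20
python3 -m crank '{"slide":[[0.475,0.15,0],[0.475,0.15,0],[0.475,0.15,0],[0.475,0.15,0]],"angular":[[0,0,0],[0,0,0],[0,0,0],[0,0,0]]}'
python3 - <<'E'
from h import *
i=arm.camera_info("wrist"); im=arm.read_camera("wrist")[:,:,::-1]
cv2.imwrite("pics/w1.png",im); np.savez("w1.npz",**i); print(arm.get_state()["tool_pos"],arm.get_state()["tcp_rot"],i)
E
```

```text
t: 0.9
tool_pos: [405.9, -382.6, 404.3]
tcp_rot: [-0.0, 0.763, 0.647, -0.0]
wrist_force: [0.3, 0.0, 0.4]
opening: 91.8
grip_force: 0.0
t: 1.4
tool_pos: [524.0, -345.5, 404.1]
tcp_rot: [-0.001, 0.764, 0.645, -0.0]
wrist_force: [-0.5, 0.5, -0.3]
opening: 91.8
grip_force: 0.0
[ 523.49205114 -345.92526945  404.38284253] [-4.59432868e-04  7.64378260e-01  6.44767866e-01 -2.54047480e-04] {'mtx': array([[309.70691629,   0.        , 315.99669307],
       [  0.        , 309.70691629, 199.22270256],
       [  0.        ,   0.        ,   1.        ]]), 'rvec': array([-2.8502508 ,  0.23965813,  0.0350594 ]), 'tvec': array([-574.09807004, -277.48692174,  319.61192504])}
```

View pics/w1.png

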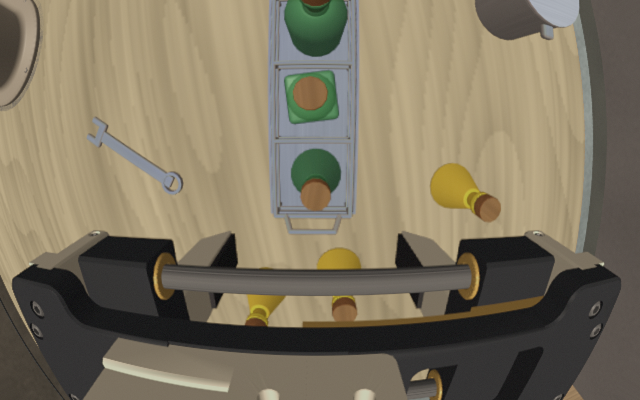

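The wrist view shows the cone's stopper at about (315,195), the square's at (310,93), and the end loop at (313,225). The yellow decoys lie beyond the loop. I check the stoppers in this view against the triangulated points.

```bash
cat >> h.py <<'E'
def wray(i,uv):
    K=i["mtx"]; R=cv2.Rodrigues(np.asarray(i["rvec"]))[0]; p=np.array([(uv[0]-K[0,2])/K[0,0],(uv[1]-K[1,2])/K[1,1]]); th=np.linalg.norm(p)
    d=np.array([*(p/th*np.sin(th)),np.cos(th)]); return -R.T@i["tvec"],R.T@d
def wz(i,uv,z):
    o,d=wray(i,uv); return (o+d*(z-o[2])/d[2]).round(1)
E
python3 - <<'E'
from h import *
i=np.load("w1.npz"); im=cv2.imread("pics/w1.png")
B=blobs(im,(270,0,360,215),brown); print(B)
print("cam",wray(i,(0,0))[0])
for c,z in [((315.5,195),110),((310.5,93),132)]: print(wz(i,c,z))
E
```

```text
[(array([315. ,   1.6]), array([303,   0,  24,   5,  90], dtype=int32)), (array([315.7, 183.3]), array([303, 179,  26,  12, 105], dtype=int32))]
cam [ 536.6313722  -271.008973    383.82323446]
[ 523.4 -345.2  110. ]
[ 534.7 -255.1  132. ]
```

```bash
python3 -m crank '{"slide":[[0,0,-0.15],[0,0,-0.3],[0,0,-0.42],[0,0,-0.5],[0,0,-0.556],[0,0,-0.556]],"angular":[[0,0,0],[0,0,0],[0,0,0],[0,0,0],[0,0,0],[0,0,0]]}'
python3 -m crank '{"slide":[[0,0,0],[0,0,0],[0,0,0],[0,0,0],[0,0,0],[0,0,0],[0,0,0],[0,0,0]],"angular":[[0,0,0],[0,0,0],[0,0,0],[0,0,0],[0,0,0],[0,0,0],[0,0,0],[0,0,0]]}' -1 25
python3 -m crank '{"slide":[[0,0,0],[0,0,0],[0,0,0.02],[0,0,0.04],[0,0,0.08],[0,0,0.12],[0,0,0.12]],"angular":[[0,0,0],[0,0,0],[0,0,0],[0,0,0],[0,0,0],[0,0,0],[0,0,0]]}'
```

```text
t: 2.2
tool_pos: [523.3, -346.1, 265.2]
tcp_rot: [-0.001, 0.765, 0.644, -0.0]
wrist_force: [0.0, 0.4, -0.4]
opening: 91.5
grip_force: 0.0
t: 3.2
tool_pos: [524.0, -345.6, 265.6]
tcp_rot: [-0.0, 0.764, 0.645, -0.0]
wrist_force: [-0.3, -0.4, 1.1]
opening: 27.5
grip_force: 25.0
t: 4.08
tool_pos: [524.3, -345.9, 297.2]
tcp_rot: [0.001, 0.764, 0.645, 0.0]
wrist_force: [0.5, -0.2, -2.6]
opening: 27.5
grip_force: 25.0
```

```bash
python3 -m crank '{"slide":[[0,0,0.1],[0,0,0.25],[0,0,0.45],[0,0,0.6],[0,0,0.68],[0,0,0.68]],"angular":[[0,0,0],[0,0,0],[0,0,0],[0,0,0],[0,0,0],[0,0,0]]}'
python3 -m crank '{"slide":[[0,0.1,0],[0,0.25,0],[0,0.45,0],[0,0.65,0],[0,0.85,0],[0,0.96,0]],"angular":[[0,0,0],[0,0,0],[0,0,0],[0,0,0],[0,0,0],[0,0,0]]}'
python3 -m crank '{"slide":[[0,0.2,0],[0,0.4,0],[0,0.6,0],[0,0.8,0],[0,0.96,0]],"angular":[[0,0,0.02],[0,0,0.04],[0,0,0.06],[0,0,0.0825],[0,0,0.0825]]}'
python3 -m crank '{"slide":[[-0.01,0.2,0],[-0.02,0.4,0],[-0.034,0.6,0],[-0.034,0.74,0],[-0.034,0.82,0],[-0.034,0.82,0],[-0.034,0.82,0]],"angular":[[0,0,0],[0,0,0],[0,0,0],[0,0,0],[0,0,0],[0,0,0],[0,0,0]]}'
python3 - <<'E'
from h import *
for n in ("wrist","top","side"):
    i=arm.camera_info(n); im=arm.read_camera(n)[:,:,::-1]
    cv2.imwrite(f"pics/{n}2.png",im)
    if n=="wrist": np.savez("w2.npz",**i)
E
```

```text
t: 4.82
tool_pos: [524.0, -345.6, 467.3]
tcp_rot: [0.002, 0.764, 0.645, 0.0]
wrist_force: [0.5, -0.1, -2.2]
opening: 27.6
grip_force: 25.0
t: 5.58
tool_pos: [523.6, -103.3, 464.2]
tcp_rot: [-0.001, 0.764, 0.646, -0.001]
wrist_force: [0.2, -0.0, -2.1]
opening: 27.6
grip_force: 25.0
t: 6.2
tool_pos: [523.6, 136.2, 464.0]
tcp_rot: [-0.001, 0.708, 0.706, -0.001]
wrist_force: [0.0, -1.3, -2.5]
opening: 27.0
grip_force: 25.0
t: 7.08
tool_pos: [515.9, 338.3, 465.2]
tcp_rot: [0.0, 0.709, 0.705, -0.001]
wrist_force: [-0.2, 0.3, -2.6]
opening: 27.3
grip_force: 25.0
```

View pics/wrist2.png

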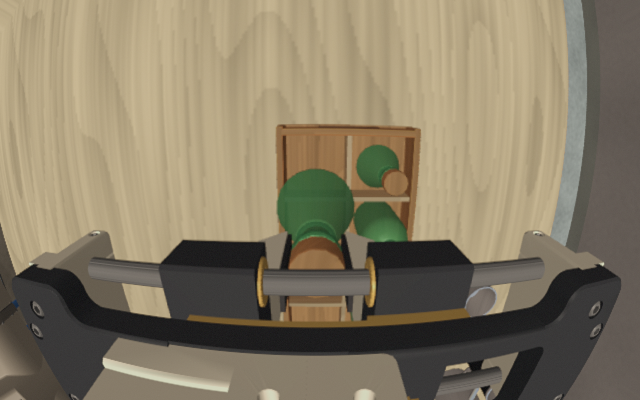

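The wrist view shows the +y end of the crate, with outer corners near (278,127) and (419,129). cone_stored is at (378,165), the row divider end near (349,135), and the cone hangs over its pocket.

```bash
python3 - <<'E'
from h import *
i=np.load("w2.npz")
print("cam",wray(i,(0,0))[0])
for c,z in [((278,127),59),((419,129),59),((348.5,137),54),((349,190),54),((405,193),54),((378,165),40)]: print(c,wz(i,c,z))
E
```

```text
cam [516.27896922 413.87709531 444.94247268]
(278, 127) [469. 395.  59.]
(419, 129) [648.4 394.6  59. ]
(348.5, 137) [557.2 381.5  54. ]
(349, 190) [559.  312.3  54. ]
(405, 193) [635.5 308.1  54. ]
(378, 165) [599.2 343.3  40. ]
```

```bash
python3 - <<'E'
from h import *
i=np.load("w2.npz"); print(cv2.Rodrigues(i["rvec"])[0].round(3), arm.get_state()["tool_pos"])
im=cv2.imread("pics/wrist2.png"); t=cv2.imread("pics/top2.png")
a=cv2.resize(im[110:260,260:430],None,fx=4,fy=4,interpolation=cv2.INTER_CUBIC); cv2.imwrite("pics/w2z.png",a)
E
```

```text
[[ 1.    -0.005  0.   ]
 [-0.004 -0.96   0.28 ]
 [-0.001 -0.28  -0.96 ]] [515.89706476 338.1647961  465.91005579]
```

View pics/w2z.png

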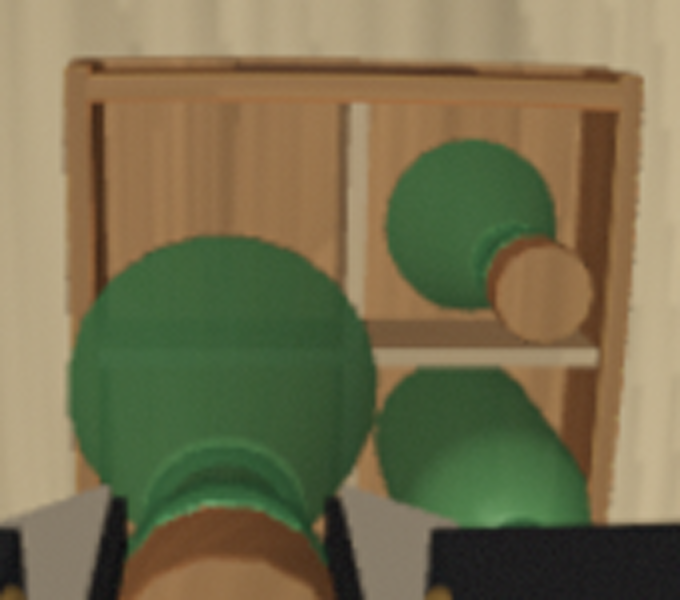

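```bash
python3 - <<'E'
from h import *
i=np.load("w2.npz"); z=lambda p:(260+(p[0]+.5)/4-.5,110+(p[1]+.5)/4-.5)
for n,p,h in [("div",(485,356),54),("div",(220,356),54),("rowdiv",(357,150),54),("rowdiv",(357,300),54),("wall outer top",(85,75),59),("wall outer top",(620,80),59),("wall inner top",(200,101),59),("wall inner top",(550,108),59),("foot centre",(222,388),206)]: print(n,wz(i,z(p),h))
E
```

```text
div [602.3 300.3  54. ]
div [514.  300.7  54. ]
rowdiv [557.8 368.6  54. ]
rowdiv [558.7 319.5  54. ]
wall outer top [472.6 393.2  59. ]
wall outer top [642.4 393.6  59. ]
wall inner top [508.3 384.6  59. ]
wall inner top [619.2 383.7  59. ]
foot centre [515.2 338.  206. ]
```

```bash
python3 -m crank '{"slide":[[0,0.008,-0.1],[0,0.008,-0.25],[0,0.008,-0.42],[0,0.008,-0.56],[0,0.008,-0.66],[0,0.008,-0.72],[0,0.008,-0.74],[0,0.008,-0.74]],"angular":[[0,0,0],[0,0,0],[0,0,0],[0,0,0],[0,0,0],[0,0,0],[0,0,0],[0,0,0]]}'
python3 -m crank '{"slide":[[0,0,-0.004],[0,0,-0.008],[0,0,-0.012],[0,0,-0.016],[0,0,-0.02],[0,0,-0.024],[0,0,-0.028],[0,0,-0.028]],"angular":[[0,0,0],[0,0,0],[0,0,0],[0,0,0],[0,0,0],[0,0,0],[0,0,0],[0,0,0]]}'
```

```text
t: 8.22
tool_pos: [515.9, 341.3, 281.4]
tcp_rot: [0.0, 0.709, 0.706, 0.001]
wrist_force: [-0.3, 0.2, -2.5]
opening: 27.2
grip_force: 25.0
t: 9.22
tool_pos: [515.6, 341.3, 273.7]
tcp_rot: [0.0, 0.709, 0.706, 0.0]
wrist_force: [-0.2, -0.5, -2.0]
opening: 27.9
grip_force: 25.0
```

```bash
python3 -m crank '{"slide":[[0,0,-0.002],[0,0,-0.004],[0,0,-0.004]],"angular":[[0,0,0],[0,0,0],[0,0,0]]}'
```

```text
t: 9.6
tool_pos: [515.6, 341.4, 273.6]
tcp_rot: [0.0, 0.708, 0.706, 0.0]
wrist_force: [-2.8, -0.5, 5.9]
opening: 27.2
grip_force: 25.0
```

```bash
python3 -m crank '{"slide":[[0,0,0],[0,0,0],[0,0,0],[0,0,0],[0,0,0.02],[0,0,0.08],[0,0,0.2]],"angular":[[0,0,0],[0,0,0],[0,0,0],[0,0,0],[0,0,0],[0,0,0],[0,0,0]]}' 0.13
python3 -m crank '{"slide":[[0,0,0.2],[0,0,0.4],[0,0,0.568],[0,0,0.568]],"angular":[[0,0,0],[0,0,0],[0,0,0],[0,0,0]]}'
python3 -m crank '{"slide":[[0,-0.2,0],[0,-0.4,0],[0,-0.6,0],[0,-0.8,0]],"angular":[[0,0,0],[0,0,0],[0,0,0],[0,0,0]]}' 0.5
python3 - <<'E'
from h import *
for n in ("top","side"): cv2.imwrite(f"pics/{n}3.png",arm.read_camera(n)[:,:,::-1])
s=cv2.imread("pics/side3.png")[130:330,170:430]; cv2.imwrite("pics/side3z.png",cv2.resize(s,None,fx=3,fy=3,interpolation=cv2.INTER_CUBIC))
E
python3 -m crank '{"slide":[[0,-0.2,0],[0,-0.4,0],[0,-0.6,0],[0,-0.8,0]],"angular":[[0,0,0],[0,0,0],[0,0,0],[0,0,0]]}'
python3 -m crank '{"slide":[[0.02,-0.2,0],[0.05,-0.4,0],[0.076,-0.6,0],[0.076,-0.786,0],[0.076,-0.786,0],[0.076,-0.786,0]],"angular":[[0,0,-0.03],[0,0,-0.06],[0,0,-0.0825],[0,0,-0.0825],[0,0,-0.0825],[0,0,-0.0825]]}'
```

```text
t: 10.48
tool_pos: [515.4, 341.2, 323.2]
tcp_rot: [-0.0, 0.709, 0.706, -0.001]
wrist_force: [0.7, 0.0, 1.4]
opening: 51.7
grip_force: 0.0
t: 10.98
tool_pos: [515.3, 341.2, 470.3]
tcp_rot: [0.002, 0.708, 0.706, 0.005]
wrist_force: [0.1, 0.1, -0.6]
opening: 52.0
grip_force: 0.0
t: 11.48
tool_pos: [515.1, 139.8, 464.5]
tcp_rot: [-0.0, 0.708, 0.706, -0.0]
wrist_force: [0.1, -0.0, -1.0]
opening: 68.9
grip_force: 0.0
t: 12.08
tool_pos: [515.5, -59.4, 464.6]
tcp_rot: [-0.0, 0.708, 0.706, 0.0]
wrist_force: [0.6, -0.3, 0.1]
opening: 68.8
grip_force: 0.0
t: 12.82
tool_pos: [534.8, -254.3, 464.3]
tcp_rot: [-0.001, 0.764, 0.645, 0.0]
wrist_force: [-0.8, 0.1, -0.1]
opening: 69.4
grip_force: 0.0
```

View pics/side3z.png

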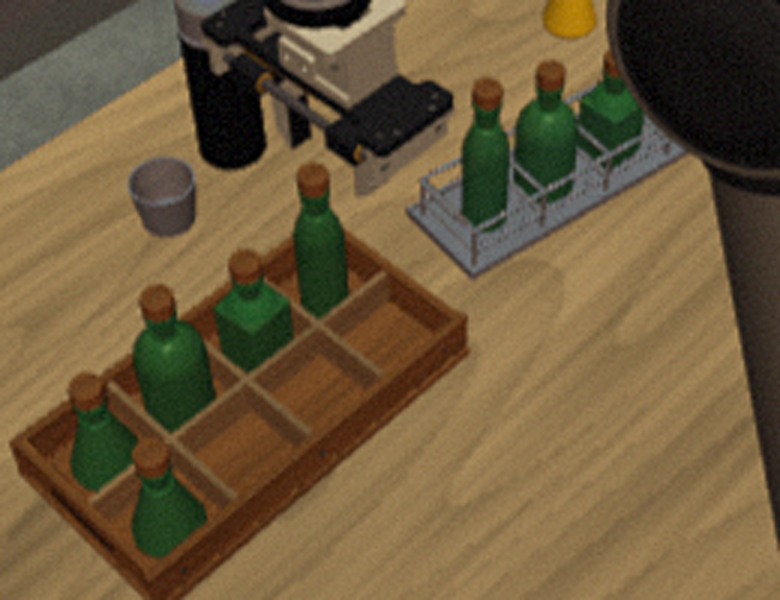

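The cone stands upright in the front-left pocket, stopper at (150,458) in the zoom, and everything else is undisturbed. Next is the square bottle.

```bash
python3 -m crank '{"slide":[[0,0,-0.15],[0,0,-0.35],[0,0,-0.53],[0,0,-0.65],[0,0,-0.71],[0,0,-0.727],[0,0,-0.727]],"angular":[[0,0,0],[0,0,0],[0,0,0],[0,0,0],[0,0,0],[0,0,0],[0,0,0]]}'
python3 -m crank '{"slide":[[0,0,0],[0,0,0],[0,0,0],[0,0,0],[0,0,0],[0,0,0],[0,0,0]],"angular":[[0,0,0],[0,0,0],[0,0,0],[0,0,0],[0,0,0],[0,0,0],[0,0,0]]}' -1 25
python3 -m crank '{"slide":[[0,0,0],[0,0,0.02],[0,0,0.04],[0,0,0.08],[0,0,0.12],[0,0,0.12]],"angular":[[0,0,0],[0,0,0],[0,0,0],[0,0,0],[0,0,0],[0,0,0]]}'
```

```text
t: 13.7
tool_pos: [535.0, -254.9, 284.1]
tcp_rot: [0.001, 0.764, 0.645, 0.0]
wrist_force: [-0.0, -0.5, -0.3]
opening: 68.8
grip_force: 0.0
t: 14.58
tool_pos: [534.5, -255.2, 283.0]
tcp_rot: [-0.0, 0.764, 0.645, -0.0]
wrist_force: [-0.6, 0.2, 0.7]
opening: 27.4
grip_force: 25.0
t: 15.32
tool_pos: [534.8, -255.3, 314.3]
tcp_rot: [0.001, 0.764, 0.645, 0.0]
wrist_force: [0.4, 0.0, -2.8]
opening: 27.3
grip_force: 25.0
```

```bash
python3 -m crank '{"slide":[[0,0,0.1],[0,0,0.25],[0,0,0.45],[0,0,0.6],[0,0,0.68],[0,0,0.68]],"angular":[[0,0,0],[0,0,0],[0,0,0],[0,0,0],[0,0,0],[0,0,0]]}'
python3 -m crank '{"slide":[[0,0.1,0],[0,0.25,0],[0,0.45,0],[0,0.65,0],[0,0.85,0],[0,0.9,0]],"angular":[[0,0,0],[0,0,0],[0,0,0],[0,0,0],[0,0,0],[0,0,0]]}'
python3 -m crank '{"slide":[[-0.02,0.2,0],[-0.04,0.4,0],[-0.072,0.6,0],[-0.072,0.74,0],[-0.072,0.812,0],[-0.072,0.812,0],[-0.072,0.812,0]],"angular":[[0,0,0.03],[0,0,0.06],[0,0,0.0825],[0,0,0.0825],[0,0,0.0825],[0,0,0.0825],[0,0,0.0825]]}'
python3 -m crank '{"slide":[[0,0,-0.1],[0,0,-0.25],[0,0,-0.42],[0,0,-0.56],[0,0,-0.56]],"angular":[[0,0,0],[0,0,0],[0,0,0],[0,0,0],[0,0,0]]}'
python3 - <<'E'
from h import *
for n in ("top","side"): cv2.imwrite(f"pics/{n}4.png",arm.read_camera(n)[:,:,::-1])
s=cv2.imread("pics/side4.png")[130:330,170:430]; cv2.imwrite("pics/side4z.png",cv2.resize(s,None,fx=3,fy=3,interpolation=cv2.INTER_CUBIC))
E
```

```text
t: 16.08
tool_pos: [534.5, -255.1, 484.4]
tcp_rot: [0.002, 0.764, 0.645, 0.001]
wrist_force: [-0.4, 0.4, -3.7]
opening: 27.1
grip_force: 25.0
t: 16.82
tool_pos: [533.9, -26.7, 481.8]
tcp_rot: [-0.001, 0.763, 0.646, -0.0]
wrist_force: [0.6, 0.0, -3.4]
opening: 27.2
grip_force: 25.0
t: 17.7
tool_pos: [516.8, 171.7, 482.6]
tcp_rot: [0.0, 0.709, 0.705, -0.0]
wrist_force: [0.1, -0.3, -2.1]
opening: 27.2
grip_force: 25.0
t: 18.32
tool_pos: [516.2, 171.4, 340.7]
tcp_rot: [-0.002, 0.709, 0.705, -0.003]
wrist_force: [-0.5, -0.1, -1.9]
opening: 27.4
grip_force: 25.0
```

View pics/side4z.png

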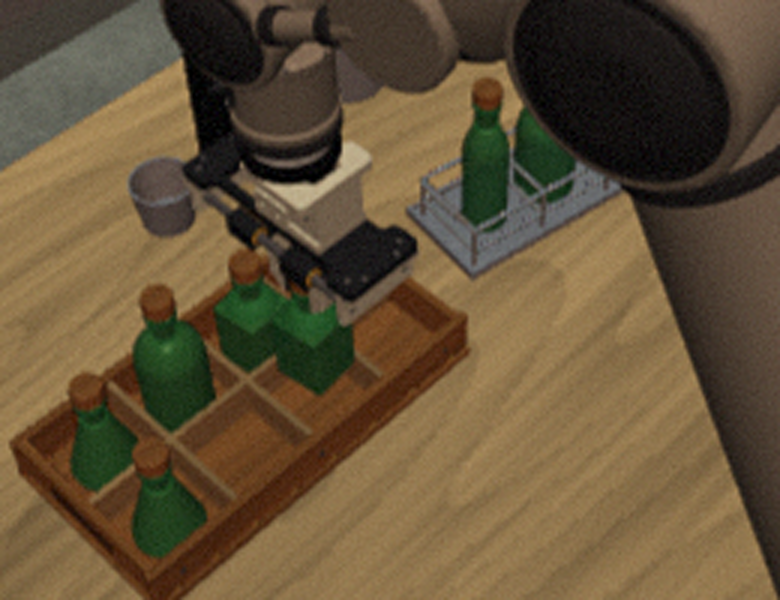

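The square bottle hangs above the third front pocket, roughly aligned with the crate. The stored bottles have not moved. I lower it the rest of the way.

```bash
python3 -m crank '{"slide":[[0.002,0.002,-0.05],[0.002,0.004,-0.1],[0.002,0.006,-0.15],[0.002,0.006,-0.18],[0.002,0.006,-0.18]],"angular":[[0,0,0],[0,0,0],[0,0,0],[0,0,0],[0,0,0]]}'
python3 -m crank '{"slide":[[0,0,-0.004],[0,0,-0.008],[0,0,-0.012],[0,0,-0.016],[0,0,-0.02],[0,0,-0.024],[0,0,-0.028],[0,0,-0.03]],"angular":[[0,0,0],[0,0,0],[0,0,0],[0,0,0],[0,0,0],[0,0,0],[0,0,0],[0,0,0]]}'
```

```text
t: 19.05
tool_pos: [516.9, 174.3, 297.2]
tcp_rot: [-0.0, 0.708, 0.706, -0.001]
wrist_force: [-0.1, 0.3, -3.0]
opening: 27.8
grip_force: 25.0
t: 20.05
tool_pos: [517.1, 174.2, 291.1]
tcp_rot: [0.0, 0.708, 0.706, 0.0]
wrist_force: [-1.8, -1.2, 5.6]
opening: 27.8
grip_force: 25.0
```

```bash
python3 -m crank '{"slide":[[0,0,0],[0,0,0],[0,0,0],[0,0,0],[0,0,0.02],[0,0,0.08],[0,0,0.2]],"angular":[[0,0,0],[0,0,0],[0,0,0],[0,0,0],[0,0,0],[0,0,0],[0,0,0]]}' 0.13
python3 -m crank '{"slide":[[0,0,0.2],[0,0,0.4],[0,0,0.5],[0,0,0.5]],"angular":[[0,0,0],[0,0,0],[0,0,0],[0,0,0]]}'
python3 -m crank '{"slide":[[0.02,-0.2,0],[0.04,-0.4,0],[0.06,-0.6,0],[0.08,-0.8,0]],"angular":[[0,0,-0.02],[0,0,-0.04],[0,0,-0.06],[0,0,-0.0825]]}' 0.5
python3 -m crank '{"slide":[[0.02,-0.2,0],[0.04,-0.4,0],[0.064,-0.594,0],[0.064,-0.594,0],[0.064,-0.594,0]],"angular":[[0,0,0],[0,0,0],[0,0,0],[0,0,0],[0,0,0]]}'
python3 - <<'E'
from h import *
i=arm.camera_info("wrist"); np.savez("w5.npz",**i)
for n in ("top","side","wrist"): cv2.imwrite(f"pics/{n}5.png",arm.read_camera(n)[:,:,::-1])
im=cv2.imread("pics/wrist5.png"); s=cv2.imread("pics/side5.png")
a=cv2.resize(s[200:330,170:340],(520,398)); b=im[60:260,200:480]; o=np.zeros((598,520,3),np.uint8); o[:398]=a; o[398:,:280]=b
cv2.imwrite("pics/c5.png",o)
E
```

```text
t: 20.92
tool_pos: [516.9, 174.3, 341.1]
tcp_rot: [-0.0, 0.709, 0.706, -0.001]
wrist_force: [0.5, -0.0, 0.4]
opening: 52.0
grip_force: 0.0
t: 21.42
tool_pos: [516.9, 174.3, 468.5]
tcp_rot: [0.002, 0.708, 0.706, 0.002]
wrist_force: [-0.4, 0.9, 0.6]
opening: 52.0
grip_force: 0.0
t: 21.92
tool_pos: [536.8, -27.2, 464.3]
tcp_rot: [-0.001, 0.765, 0.644, -0.001]
wrist_force: [0.2, 0.2, 0.2]
opening: 69.1
grip_force: 0.0
t: 22.55
tool_pos: [552.9, -173.9, 464.4]
tcp_rot: [-0.001, 0.764, 0.645, -0.0]
wrist_force: [0.1, -0.3, -0.0]
opening: 69.1
grip_force: 0.0
```

View pics/c5.png

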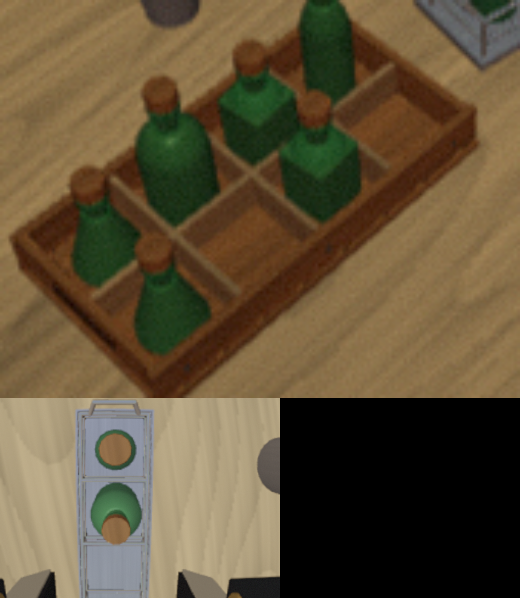

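The square stands upright in the third pocket. In the wrist view the slim stopper is at (315,111) and the broad stopper at (316,191).

```bash
python3 - <<'E'
from h import *
i=np.load("w5.npz")
print(wz(i,(316,191),158),wz(i,(315,111),181))
E
python3 -m crank '{"slide":[[0,0,-0.15],[0,0,-0.35],[0,0,-0.35]],"angular":[[0,0,0],[0,0,0],[0,0,0]]}'
```

```text
[ 552.7 -172.9  158. ] [564.6 -98.3 181. ]
t: 23.08
tool_pos: [552.4, -172.8, 374.9]
tcp_rot: [-0.004, 0.764, 0.645, -0.002]
wrist_force: [-0.3, -1.3, -0.0]
opening: 68.6
grip_force: 0.0
```

```bash
python3 -m crank '{"slide":[[0,0,-0.1],[0,0,-0.2],[0,0,-0.26],[0,0,-0.28],[0,0,-0.28]],"angular":[[0,0,0],[0,0,0],[0,0,0],[0,0,0],[0,0,0]]}'
python3 -m crank '{"slide":[[0,0,0],[0,0,0],[0,0,0],[0,0,0],[0,0,0],[0,0,0],[0,0,0]],"angular":[[0,0,0],[0,0,0],[0,0,0],[0,0,0],[0,0,0],[0,0,0],[0,0,0]]}' -1 25
python3 -m crank '{"slide":[[0,0,0],[0,0,0.02],[0,0,0.04],[0,0,0.08],[0,0,0.12],[0,0,0.12]],"angular":[[0,0,0],[0,0,0],[0,0,0],[0,0,0],[0,0,0],[0,0,0]]}'
```

```text
t: 23.7
tool_pos: [553.4, -174.2, 308.9]
tcp_rot: [0.001, 0.764, 0.645, 0.0]
wrist_force: [-0.2, -0.4, 0.3]
opening: 69.1
grip_force: 0.0
t: 24.58
tool_pos: [553.0, -174.2, 308.0]
tcp_rot: [-0.0, 0.764, 0.645, -0.0]
wrist_force: [-0.1, 0.1, 1.7]
opening: 27.6
grip_force: 25.0
t: 25.32
tool_pos: [553.3, -174.3, 339.3]
tcp_rot: [0.001, 0.764, 0.645, 0.001]
wrist_force: [0.8, -0.1, -2.4]
opening: 27.5
grip_force: 25.0
```

```bash
python3 -m crank '{"slide":[[0,0,0.1],[0,0,0.25],[0,0,0.45],[0,0,0.6],[0,0,0.68],[0,0,0.68]],"angular":[[0,0,0],[0,0,0],[0,0,0],[0,0,0],[0,0,0],[0,0,0]]}'
python3 -m crank '{"slide":[[-0.01,0.1,0],[-0.03,0.25,0],[-0.05,0.45,0],[-0.06,0.65,0],[-0.07,0.85,0],[-0.08,0.9,0]],"angular":[[0,0,0],[0,0,0],[0,0,0],[0,0,0],[0,0,0],[0,0,0]]}'
python3 -m crank '{"slide":[[-0.02,0.2,0],[-0.04,0.4,0],[-0.066,0.6,0],[-0.066,0.74,0],[-0.066,0.824,0],[-0.066,0.824,0],[-0.066,0.824,0]],"angular":[[0,0,0.03],[0,0,0.06],[0,0,0.0825],[0,0,0.0825],[0,0,0.0825],[0,0,0.0825],[0,0,0.0825]]}'
python3 -m crank '{"slide":[[0,0,-0.1],[0,0,-0.25],[0,0,-0.42],[0,0,-0.56],[0,0,-0.56]],"angular":[[0,0,0],[0,0,0],[0,0,0],[0,0,0],[0,0,0]]}'
python3 - <<'E'
from h import *
cv2.imwrite(f"pics/side6.png",arm.read_camera("side")[:,:,::-1])
s=cv2.imread("pics/side6.png")[180:330,170:340]; cv2.imwrite("pics/side6z.png",cv2.resize(s,None,fx=4,fy=4,interpolation=cv2.INTER_CUBIC))
E
```

```text
t: 26.08
tool_pos: [553.0, -174.1, 509.3]
tcp_rot: [0.002, 0.764, 0.645, 0.001]
wrist_force: [0.7, 0.2, -2.8]
opening: 27.6
grip_force: 25.0
t: 26.82
tool_pos: [532.6, 53.4, 506.4]
tcp_rot: [-0.001, 0.763, 0.646, -0.001]
wrist_force: [0.2, -0.1, -2.2]
opening: 27.5
grip_force: 25.0
t: 27.7
tool_pos: [517.0, 255.7, 507.6]
tcp_rot: [0.0, 0.709, 0.705, -0.001]
wrist_force: [-0.4, -0.4, -1.7]
opening: 27.5
grip_force: 25.0
t: 28.32
tool_pos: [516.4, 255.3, 365.6]
tcp_rot: [-0.001, 0.709, 0.705, -0.003]
wrist_force: [-0.4, -0.0, -1.9]
opening: 27.4
grip_force: 25.0
```

View pics/side6z.png

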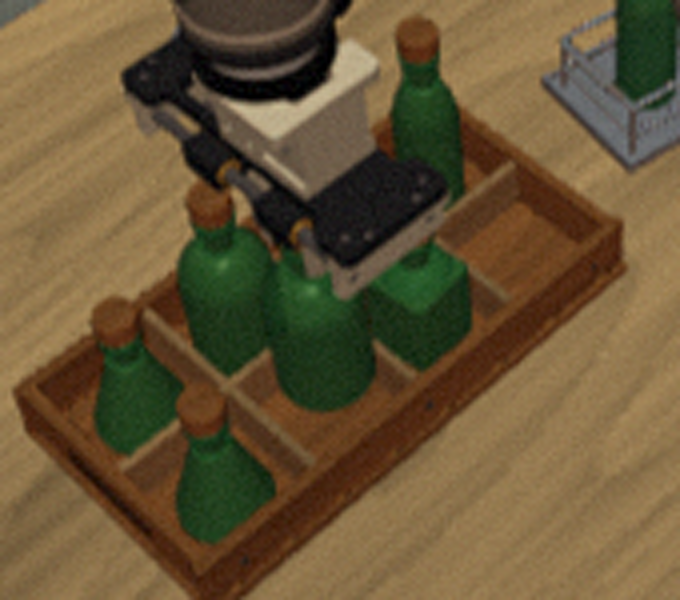

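The broad bottle is above the second front pocket with clear space on all sides. I lower it.

```bash
python3 -m crank '{"slide":[[0.002,0.002,-0.05],[0.002,0.002,-0.1],[0.002,0.002,-0.15],[0.002,0.002,-0.18],[0.002,0.002,-0.18]],"angular":[[0,0,0],[0,0,0],[0,0,0],[0,0,0],[0,0,0]]}'
python3 -m crank '{"slide":[[0,0,-0.004],[0,0,-0.008],[0,0,-0.012],[0,0,-0.016],[0,0,-0.02],[0,0,-0.024],[0,0,-0.028],[0,0,-0.03]],"angular":[[0,0,0],[0,0,0],[0,0,0],[0,0,0],[0,0,0],[0,0,0],[0,0,0],[0,0,0]]}'
```

```text
t: 29.0
tool_pos: [517.0, 257.3, 322.2]
tcp_rot: [-0.0, 0.708, 0.706, -0.001]
wrist_force: [-1.4, 1.3, -2.8]
opening: 27.5
grip_force: 25.0
t: 30.0
tool_pos: [517.1, 257.3, 316.0]
tcp_rot: [0.0, 0.709, 0.706, 0.0]
wrist_force: [-1.3, -0.4, 4.1]
opening: 27.4
grip_force: 25.0
```

```bash
python3 -m crank '{"slide":[[0,0,0],[0,0,0],[0,0,0],[0,0,0],[0,0,0.02],[0,0,0.08],[0,0,0.2]],"angular":[[0,0,0],[0,0,0],[0,0,0],[0,0,0],[0,0,0],[0,0,0],[0,0,0]]}' 0.13
python3 -m crank '{"slide":[[0,0,0.2],[0,0,0.4],[0,0,0.5],[0,0,0.5]],"angular":[[0,0,0],[0,0,0],[0,0,0],[0,0,0]]}'
python3 -m crank '{"slide":[[0.02,-0.2,0],[0.04,-0.4,0],[0.06,-0.6,0],[0.08,-0.8,0]],"angular":[[0,0,-0.02],[0,0,-0.04],[0,0,-0.06],[0,0,-0.0825]]}' 0.5
python3 -m crank '{"slide":[[0.03,-0.2,0],[0.07,-0.4,0],[0.11,-0.622,0],[0.11,-0.622,0],[0.11,-0.622,0]],"angular":[[0,0,0],[0,0,0],[0,0,0],[0,0,0],[0,0,0]]}'
python3 - <<'E'
from h import *
i=arm.camera_info("wrist"); np.savez("w7.npz",**i)
for n in ("side","wrist"): cv2.imwrite(f"pics/{n}7.png",arm.read_camera(n)[:,:,::-1])
im=cv2.imread("pics/wrist7.png"); s=cv2.imread("pics/side7.png")
a=cv2.resize(s[200:330,170:340],(520,398)); b=im[60:260,200:480]; o=np.zeros((598,520,3),np.uint8); o[:398]=a; o[398:,:280]=b
cv2.imwrite("pics/c7.png",o)
E
```

```text
t: 30.88
tool_pos: [516.9, 257.3, 366.0]
tcp_rot: [-0.0, 0.709, 0.706, -0.001]
wrist_force: [0.3, 0.4, 0.6]
opening: 51.8
grip_force: 0.0
t: 31.38
tool_pos: [516.8, 257.3, 493.7]
tcp_rot: [0.001, 0.709, 0.706, 0.003]
wrist_force: [0.0, 0.6, -0.1]
opening: 51.4
grip_force: 0.0
t: 31.88
tool_pos: [536.8, 55.8, 489.3]
tcp_rot: [-0.001, 0.765, 0.644, -0.001]
wrist_force: [1.3, -0.9, 0.2]
opening: 68.6
grip_force: 0.0
t: 32.5
tool_pos: [564.4, -98.0, 489.5]
tcp_rot: [-0.001, 0.764, 0.645, -0.0]
wrist_force: [-0.4, -0.1, -0.3]
opening: 69.0
grip_force: 0.0
```

View pics/c7.png

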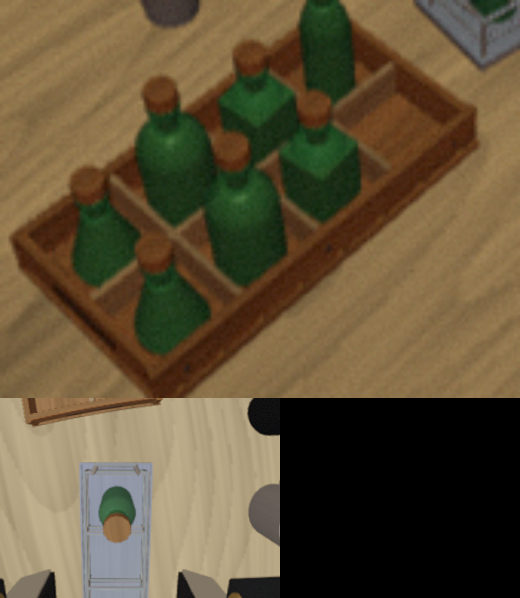

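The broad bottle stands upright in the second pocket. The slim stopper is at (317,189) in the wrist view, in line between the fingers. I grasp it.

```bash
python3 -c "
from h import *
print(wz(np.load('w7.npz'),(317,189),178))"
python3 -m crank '{"slide":[[0,0,-0.15],[0,0,-0.35],[0,0,-0.5],[0,0,-0.6],[0,0,-0.64],[0,0,-0.65],[0,0,-0.65]],"angular":[[0,0,0],[0,0,0],[0,0,0],[0,0,0],[0,0,0],[0,0,0],[0,0,0]]}'
python3 -m crank '{"slide":[[0,0,0],[0,0,0],[0,0,0],[0,0,0],[0,0,0],[0,0,0],[0,0,0]],"angular":[[0,0,0],[0,0,0],[0,0,0],[0,0,0],[0,0,0],[0,0,0],[0,0,0]]}' -1 25
python3 -m crank '{"slide":[[0,0,0],[0,0,0.02],[0,0,0.04],[0,0,0.08],[0,0,0.12],[0,0,0.12]],"angular":[[0,0,0],[0,0,0],[0,0,0],[0,0,0],[0,0,0],[0,0,0]]}'
```

```text
[565.3 -96.5 178. ]
t: 33.48
tool_pos: [564.8, -97.9, 329.0]
tcp_rot: [0.001, 0.764, 0.645, 0.001]
wrist_force: [-0.6, 0.1, 0.1]
opening: 68.7
grip_force: 0.0
t: 34.35
tool_pos: [564.6, -98.2, 328.0]
tcp_rot: [0.0, 0.764, 0.645, 0.0]
wrist_force: [0.2, 0.1, 0.5]
opening: 27.7
grip_force: 25.0
t: 35.1
tool_pos: [564.8, -98.2, 359.3]
tcp_rot: [0.001, 0.764, 0.645, 0.001]
wrist_force: [0.7, 0.5, -2.0]
opening: 27.6
grip_force: 25.0
```

```bash
python3 -m crank '{"slide":[[0,0,0.1],[0,0,0.25],[0,0,0.42],[0,0,0.52],[0,0,0.56],[0,0,0.56]],"angular":[[0,0,0],[0,0,0],[0,0,0],[0,0,0],[0,0,0],[0,0,0]]}'
python3 -m crank '{"slide":[[-0.04,0.1,0],[-0.1,0.25,0],[-0.16,0.42,0],[-0.19,0.58,0],[-0.19,0.7,0],[-0.19,0.748,0],[-0.19,0.748,0],[-0.19,0.748,0]],"angular":[[0,0,0.02],[0,0,0.04],[0,0,0.06],[0,0,0.0825],[0,0,0.0825],[0,0,0.0825],[0,0,0.0825],[0,0,0.0825]]}'
python3 -m crank '{"slide":[[0,0,-0.1],[0,0,-0.25],[0,0,-0.38],[0,0,-0.44],[0,0,-0.44]],"angular":[[0,0,0],[0,0,0],[0,0,0],[0,0,0],[0,0,0]]}'
python3 - <<'E'
from h import *
cv2.imwrite(f"pics/side8.png",arm.read_camera("side")[:,:,::-1])
s=cv2.imread("pics/side8.png")[180:330,170:340]; cv2.imwrite("pics/side8z.png",cv2.resize(s,None,fx=4,fy=4,interpolation=cv2.INTER_CUBIC))
E
```

```text
t: 35.85
tool_pos: [564.5, -98.2, 497.7]
tcp_rot: [-0.0, 0.764, 0.645, -0.0]
wrist_force: [0.0, -0.0, -1.9]
opening: 27.3
grip_force: 25.0
t: 36.85
tool_pos: [517.3, 87.9, 497.5]
tcp_rot: [-0.0, 0.709, 0.705, -0.0]
wrist_force: [0.0, 0.0, -2.3]
opening: 27.5
grip_force: 25.0
t: 37.48
tool_pos: [517.2, 88.2, 387.5]
tcp_rot: [-0.0, 0.709, 0.705, -0.001]
wrist_force: [0.7, 0.4, -2.1]
opening: 27.3
grip_force: 25.0
```

View pics/side8z.png

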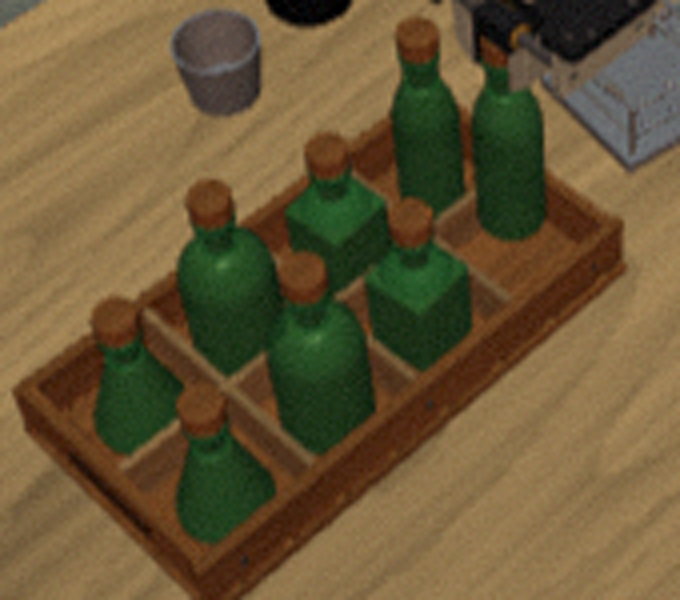

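The slim bottle hangs over the last front pocket, upright and clear. I set it down.

```bash
python3 -m crank '{"slide":[[0,0,-0.05],[0,0,-0.1],[0,0,-0.15],[0,0,-0.18],[0,0,-0.18]],"angular":[[0,0,0],[0,0,0],[0,0,0],[0,0,0],[0,0,0]]}'
python3 -m crank '{"slide":[[0,0,-0.004],[0,0,-0.008],[0,0,-0.012],[0,0,-0.016],[0,0,-0.02],[0,0,-0.024],[0,0,-0.028],[0,0,-0.03]],"angular":[[0,0,0],[0,0,0],[0,0,0],[0,0,0],[0,0,0],[0,0,0],[0,0,0],[0,0,0]]}'
```

```text
t: 38.15
tool_pos: [517.0, 88.9, 342.2]
tcp_rot: [-0.0, 0.708, 0.706, -0.001]
wrist_force: [0.1, 0.3, -1.3]
opening: 27.7
grip_force: 25.0
t: 39.15
tool_pos: [517.2, 88.8, 336.0]
tcp_rot: [0.0, 0.709, 0.706, 0.0]
wrist_force: [-1.2, 0.0, 5.3]
opening: 27.5
grip_force: 25.0
```

```bash
python3 -m crank '{"slide":[[0,0,0],[0,0,0],[0,0,0],[0,0,0],[0,0,0.02],[0,0,0.08],[0,0,0.2]],"angular":[[0,0,0],[0,0,0],[0,0,0],[0,0,0],[0,0,0],[0,0,0],[0,0,0]]}' 0.13
python3 -m crank '{"slide":[[0,0,0.2],[0,0,0.4],[0,0,0.4],[0,-0.2,0.4],[0,-0.4,0.4],[0,-0.6,0.4],[0,-0.8,0.4],[0,-0.8,0.4]],"angular":[[0,0,0],[0,0,0],[0,0,0],[0,0,0],[0,0,0],[0,0,0],[0,0,0],[0,0,0]]}'
python3 - <<'E'
from h import *
for n in ("top","side"): cv2.imwrite(f"pics/{n}9.png",arm.read_camera(n)[:,:,::-1])
s=cv2.imread("pics/side9.png")[180:330,170:340]; t=cv2.imread("pics/top9.png")[155:255,125:285]
o=np.zeros((600,400,3),np.uint8); o[:350]=cv2.resize(s,(400,350)); o[350:]=cv2.resize(t,(400,250)); cv2.imwrite("pics/c9.png",o)
E
```

```text
t: 40.02
tool_pos: [516.9, 88.8, 386.1]
tcp_rot: [-0.001, 0.709, 0.706, -0.001]
wrist_force: [-0.6, 0.0, 0.7]
opening: 52.1
grip_force: 0.0
t: 41.02
tool_pos: [516.8, -114.1, 485.0]
tcp_rot: [-0.0, 0.71, 0.704, -0.0]
wrist_force: [0.2, 1.1, 0.1]
opening: 51.6
grip_force: 0.0
```

View pics/c9.png

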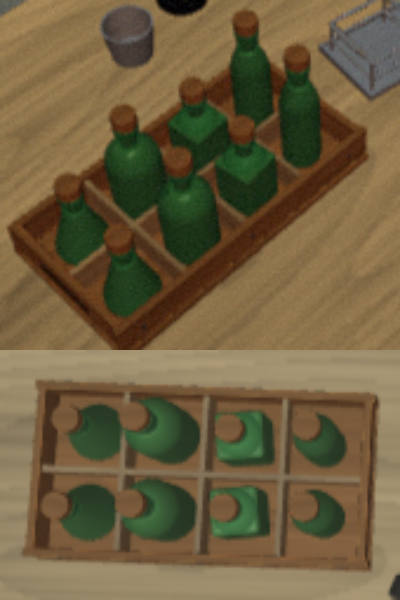

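All four bottles stand upright in the front row, each in front of its own kind, and the gripper is clear of everything.

```bash
python3 -c "
from bench import arm
print(arm.sign_off())"
```

```text
the job is handed in; nothing more can be done
None
```

The job is handed in: cone, broad, square and slim stand upright in the crate's front row, each in front of its own kind, and the final pictures show the stored bottles where they were; `sign_off` returned no verdict.

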